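# Swing the heat lamp aside and hold the sauce bottle slanted over the meal

## Task

First swing the heat lamp's arm well clear of the meal box, towards the robot, so that a hand's breadth is left between lamp and box seen from above. Then draw the sauce bottle that stands nose-down out of the rack, turn it so that it slants at about 45 degrees, nose lowest, and finish while holding it still like that in the gripper, the tip of its nose over the middle of the meal box and a few centimetres above it. Leave the meal box, the nose-up bottle in the rack's other sleeve and the portion cup where they are.

Things in the scene. Friction and masses are not known exactly. Their poses are not given: they have to be found in the camera images.
- sauce_bottle: Squeeze bottle to take, nose-down in one of the rack's two sleeves (which one varies) at the right. Rigid, 221 mm long, 0.2 to 0.4 kg: round body 55 mm thick for 163 mm, then a conical nose. Origin at the centre of its flat bottom, which is up at the start, 0.229 high; z axis from bottom to nose. 100 mm stand out of the sleeve, 3 mm play; grip it from above, 20 to 35 mm below the bottom.
- nose_tip (a point): Tip of the nose of that bottle, on its axis, 221 mm from the bottom.
- other_bottle: A similar squeeze bottle, 55 mm in diameter, 206 mm long, that stands nose-up in the rack's other sleeve, its tip 0.214 above the worktop; to be left there. Origin at the centre of its bottom, z to its nose.
- rack: Fixed steel rack, foot plate 215 x 85 x 6 mm, with two upright round sleeves 68 mm outside, 62 mm inside, with centres 60 mm either side of the origin along the rack's x axis, upper rims at 0.125. Bottles lean up to 3 degrees in them. Origin at the centre of the underside.
- meal_box: Brown kraft-paper meal box filled with food, 118 x 158 mm (its x, y), 83 mm high, loose on the worktop under the lamp, to be left where it is. Origin at the centre of its underside.
- lamp: Heat lamp stand, fixed, left of the meal box: round foot 104 mm across, upright post 18 mm thick and 0.19 high. Origin under the post's centre. Its y axis points away from the meal box.
- lamp_hinge (a point): Point on the vertical hinge axis on top of the post, at the height of the arm, 0.207.
- lamp_arm (a joint): Angle of the lamp's level swing arm about the post (rad). 0: along the lamp's -y axis, over the meal box; grows as it swings clockwise seen from above, towards the robot; stops at -0.5 and 1.8. Stiff (about 1 N at the grip), stays where it is left. From 1.0 on the lamp is well clear of the box.
- lamp_head (a point): Centre of the lower rim of the lamp's round shade at the end of the arm, 250 mm from the hinge axis, 0.142 high. The shade is 104 mm across and 50 mm high.
- lamp_grip (a point): Centre of the upright black grip on top of the lamp's head, straight above the shade's centre: a round rod 15 mm thick, standing from 0.217 to 0.266; this point is at 0.245. Pinch it from above or push it sideways.
- portion_cup: Small round sauce cup, 63 mm across and 32 mm high, loose on the worktop in front of the meal box; to be left alone. Origin at the centre of its underside.

How it is judged:
By the outcome, as a careful person would: the job done as asked, in the order asked, and still so for the second after the job is handed in, while the arm keeps its last pose, push and grip.
It also fails if it takes over 56 s, if anything falls off the work surface, if the arm or the gripper's body presses on something with over 40 N, if the wrist force passes 120 N, or if a joint passes its speed limit or range.

## Robot

A 6-joint arm with a two-finger parallel gripper is mounted at the origin on a cart in front of the work surface, level with it; the furniture and walls round the work are solid. World frame = base frame: x ahead of the robot, y to its left, z up, the work surface at z = 0. Lengths are in m, angles in rad, forces in N, time in s.
With the tool pointing down it reaches from about 0.3 to 1 m from the base axis. Payload 5.1 kg.
Tool frame: the origin (TCP) lies midway between the tips of the shut fingers; the grasp point (between the pads) lies 19 mm behind it; z points along the fingers, y is the line along which they close (so a half turn about z gives the same grasp; the last joint's range is limited). The gripper opens to 95 mm and grips with 3 to 60 N. Pads are 20 mm wide; open, the fingers measure 119 mm over their backs; the gripper's body (75 mm by 180 mm) begins 59 mm behind the grasp point.
Start: joints at [-1.421, 0.124, 1.65, -0, 1.367, -0.083], TCP at [0.15, -0.632, 0.181] pointing down, gripper open.
Joint ranges: [-2.61, 2.61], [-1.02, 2.33], [0.03, 2.71], [-1.35, 4.49], [0.32, 2.68], [-2.91, 2.91]. Speed limits (rad/s): [2.57, 2.57, 3.14, 3.14, 3.14, 3.14].

## Interface

Orientations are given as a 3x3 rotation matrix whose columns are the frame's x, y, z axes.
In Python, from workcell import arm gives the robot as it stands.
- The arm moves only by the tool drive_tool, never from a script. Its arguments are lists of equal length, an entry for each row: "travel": the shift along the tool's x, y, z each as a share of 0.5 m, from -1 to 1, a list of three; "rotation": the turn, a rotation vector about the tool's x, y, z each as a share of 360 degrees, from -1 to 1, a list of three; "fingers": the closure, from 0 (fully open) to 1 (shut). A call has 1 to 20 rows; each row is the pose to reach, as a shift and turn from the pose commanded when the call began, along the tool's axes at that moment, turning the shorter way round; what a row does not reach only later rows make up. A row lasts 1/12 s, in which the tool goes at most 41.7 mm and 7.16 degrees, less where a joint would pass 70% of its speed; a pose out of reach is approached as far as the arm can. A call with a number of a shift or a turn outside -1 to 1 is refused whole. A call with a gripper value outside its range is refused whole. The fingers move at their own pace and stop on an object; "grip_force" is the grip in N (left out, the last holds). Time passes only in rows, so rows that repeat a pose let the fingers close. It gives the time, the measured TCP pose, the force, the opening and the grip force at its end, in the units of the state.
- arm.sense(): the state, without advancing time (a new reading comes with each control period).
- arm.snapshot(name): name is "side" or "top"; returns a dict with "image" (420x560x3 uint8, red, green, blue), "depth" (420x560 float32, m along the optical axis (not along the pixel's ray), 0 where there is no reading), "intrinsics" (3x3 intrinsics, pixels), "R" (3x3) and "t" (3): a world point X has camera coordinates R X + t. Camera axes: x right, y down, z forward; pixel columns grow to the right and rows downward; lengths in m; the calibration is good to about 2 mm. A picture is of the moment at which its call begins.
- arm.sign_off(): hands the job in; it is judged then, once.
Trained networks look in the newest picture that a camera, given by its name, has taken for a name from the list of things; names that differ only in an ending like _2 or _b are one class to them, and where a whole thing is asked for, a point or a joint stands for the part that bears it (a point fixed in the world has none). Each returns a list of dicts, best first, with "confidence" (0 to 1); they miss things now and then, are a little off and sometimes report something else, mostly with a low value. They report only what shows in the picture. A call takes as long as a camera call.
- arm.boxes_of(camera, label): "bbox" ([left, top, right, bottom] in pixels, round what is visible of it).
- arm.trace(camera, label): "region" (420x560 bool, what is visible of it) and "bbox" ([left, top, right, bottom] in pixels, round what is visible of it).
The state is a dict: "t": time; "q": joint angles; "joint_vel": joint speeds; "joint_torque": joint torques, N m; "position": TCP position; "tcp_rot": TCP orientation; "ft_force": force on the tool from outside, world axes, zero at the start; "moment": the same for the moment, N m; "width": opening from 0.0 (shut) to 1.0 (fully open); "grip_force": force on a finger pad.
Only numpy, scipy, OpenCV 4.12 (cv2) and the standard library are available. Lean on these libraries where they do the work, as an engineer would, in place of code of your own. Each camera call takes 0.05 s, during which the arm holds its last target. There are 200 camera calls.

## Working session

There is one attempt and no reset: what is moved stays moved. The work goes in short steps, Python scripts to look and compute and a tool call to move; the robot and the scene stay as the last step left them, time stands still between calls to the robot, and variables do not carry over. Pictures are saved under pics/ and viewed, at most 10 in all, crops included, and the job is handed in when it is done.

Besides the shell and the picture viewer there is one more tool, called after "Call:" as name(argument=value, ...), one argument or row to a line, values as JSON. drive_tool: Moves the arm, as the interface text tells. Shift numbers are shares of 0.5 m and turn numbers shares of 360 degrees, none past 1 either way. Its arguments: {"type":"object","properties":{"travel":{"type":"array"},"rotation":{"type":"array"},"fingers":{"type":"array"},"grip_force":{"type":"number"}},"required":["travel","rotation","fingers"]}

```bash
ls; mkdir -p pics; cat > h.py <<'E'
import numpy as np, cv2
from workcell import arm
def cloud(s):
    K=s["intrinsics"];d=s["depth"];v,u=np.indices(d.shape)
    P=np.stack([(u-K[0][2])/K[0][0]*d,(v-K[1][2])/K[1][1]*d,d],-1)
    return (P-s["t"])@np.array(s["R"])
E
python3 - <<'E'
from h import *
ims=[]
for c in ("side","top"):
    s=arm.snapshot(c);ims.append(s["image"]);P=cloud(s)
    print(c,"campos",np.round(-np.array(s["R"]).T@s["t"],3))
    for l in ("sauce_bottle","other_bottle","rack","meal_box","lamp","lamp_arm","lamp_head","lamp_grip","portion_cup"):
        for r in arm.trace(c,l)[:2]:
            m=r["region"]&(s["depth"]>0);Q=P[m]
            if len(Q)==0: continue
            zt=np.percentile(Q[:,2],98);T=Q[Q[:,2]>zt-.012]
            print(l,round(r["confidence"],2),[int(x) for x in r["bbox"]],"n",len(Q),"med",np.median(Q,0).round(3),"ztop",zt.round(3),"top mid",((T.min(0)+T.max(0))/2).round(3),"ext",np.ptp(T,axis=0).round(3))
    cv2.imwrite(f"pics/{c}0.png",s["image"][:,:,::-1])
print(arm.sense())
E
```

```text
pics
side campos [0.433 0.894 0.675]
sauce_bottle 0.71 [274, 149, 292, 190] n 794 med [ 0.571 -0.214  0.185] ztop 0.226 top mid [ 0.574 -0.232  0.222] ext [0.051 0.053 0.014]
sauce_bottle 0.36 [328, 268, 354, 289] n 432 med [0.404 0.026 0.021] ztop 0.031 top mid [0.405 0.029 0.026] ext [0.059 0.063 0.014]
other_bottle 0.94 [314, 166, 335, 198] n 460 med [ 0.459 -0.177  0.152] ztop 0.2 top mid [ 0.459 -0.192  0.199] ext [0.01  0.01  0.021]
rack 0.92 [280, 185, 342, 248] n 2103 med [ 0.487 -0.177  0.058] ztop 0.122 top mid [ 0.505 -0.1    0.179] ext [0.156 0.314 0.138]
rack 0.7 [205, 183, 299, 385] n 4669 med [0.593 0.302 0.142] ztop 0.236 top mid [0.583 0.185 0.244] ext [0.071 0.262 0.041]
meal_box 0.81 [241, 247, 307, 309] n 2696 med [0.56  0.085 0.054] ztop 0.071 top mid [0.562 0.067 0.102] ext [0.139 0.162 0.086]
lamp 0.72 [279, 184, 344, 247] n 2187 med [ 0.487 -0.179  0.057] ztop 0.122 top mid [ 0.505 -0.102  0.179] ext [0.156 0.319 0.138]
lamp_arm 0.89 [218, 190, 299, 293] n 2049 med [0.561 0.098 0.199] ztop 0.253 top mid [0.555 0.062 0.253] ext [0.013 0.012 0.023]
lamp_grip 0.7
[... 1817 characters left out ...]
      1.36747769e+00, -8.25695359e-02]), 'joint_vel': array([-0.00135876,  0.0009622 , -0.00111229, -0.0012627 , -0.00047487,
        0.00126446]), 'joint_torque': array([-4.45788546e-04, -4.17600954e+01, -3.60236299e+01,  7.74000096e-02,
        4.30167967e-02, -1.35963390e-05]), 'position': array([ 0.14993662, -0.63246312,  0.18123311]), 'tcp_rot': array([[ 9.73034801e-01,  2.30658348e-01,  3.83026194e-05],
       [ 2.30658347e-01, -9.73034802e-01,  2.71095631e-05],
       [ 4.35228287e-05, -1.75437295e-05, -9.99999999e-01]]), 'ft_force': array([ 0.49155048, -0.18525015, -0.01710711]), 'moment': array([-0.03942119,  0.01134244, -0.0148187 ]), 'grip_force': 0.0, 'width': 0.9965129194362531}
```

View pics/top0.png

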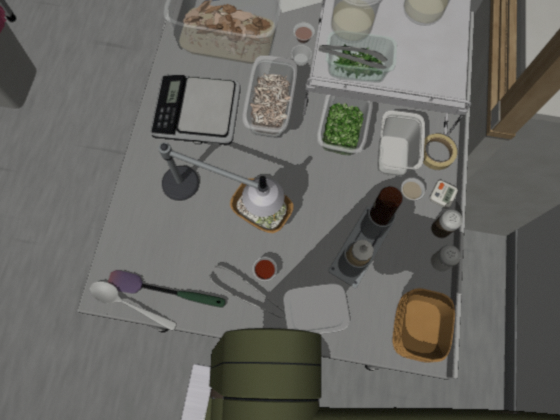

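View pics/side0.png

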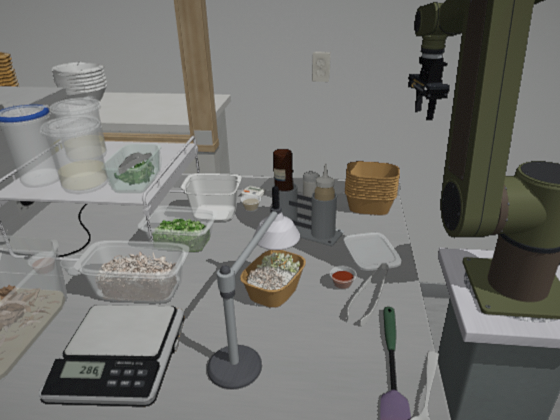

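The top picture shows the lamp hinge near (166,150), its grip near (263,184) over the box, the brown bottle's bottom at (389,198), the other bottle's nose at (362,245), and the cup at (265,269). The brown bottle in the far sleeve is the one to take, which agrees with the side view.

```bash
python3 - <<'E'
from h import *
for c in ("top","side"):
    s=arm.snapshot(c);P=cloud(s)
    m=arm.trace(c,"lamp_arm")[0]["region"]&(s["depth"]>0);m=cv2.dilate(m.astype(np.uint8),np.ones((5,5)))>0
    Q=P[m]
    g=Q[(Q[:,2]>.228)&(Q[:,2]<.28)]
    gg=g[np.hypot(*(g[:,:2]-[.555,.06]).T)<.03]
    hh=g[np.hypot(*(g[:,:2]-[.6,.3]).T)<.06]
    print(c,"grip",gg.mean(0).round(4),gg.min(0).round(3),gg.max(0).round(3),"hinge cap",len(hh),hh.mean(0).round(4) if len(hh) else 0)
    a=Q[(Q[:,2]>.195)&(Q[:,2]<.24)]
    print(a.min(0).round(3),a.max(0).round(3))
    l=a[(a[:,1]>.12)&(a[:,1]<.26)];p=np.polyfit(l[:,1],l[:,0],1);print("arm line x at y .06,.3",np.polyval(p,[.06,.3]).round(3))
    e=a[a[:,1]>.27];print("end",e.min(0).round(3),e.max(0).round(3),e.mean(0).round(3))
    f=P[(P[...,2]>.003)&(P[...,2]<.02)&(np.hypot(P[...,0]-.6,P[...,1]-.3)<.075)];print("foot",((f.min(0)+f.max(0))/2).round(3),np.ptp(f,axis=0).round(3))
E
```

```text
top grip [0.5515 0.0527 0.2539] [0.547 0.045 0.228] [0.56  0.062 0.271] hinge cap 50 [0.6036 0.2973 0.2326]
[0.539 0.038 0.195] [0.619 0.311 0.239]
arm line x at y .06,.3 [0.555 0.605]
end [0.591 0.27  0.196] [0.619 0.311 0.238] [0.601 0.292 0.22 ]
foot [0.599 0.297 0.011] [0.146 0.143 0.017]
side grip [0.5546 0.0621 0.2481] [0.546 0.053 0.228] [0.562 0.067 0.266] hinge cap 64 [0.6057 0.3052 0.2318]
[0.541 0.048 0.195] [0.622 0.318 0.24 ]
arm line x at y .06,.3 [0.553 0.604]
end [0.592 0.27  0.195] [0.622 0.318 0.236] [0.604 0.308 0.216]
foot [0.606 0.304 0.011] [0.102 0.101 0.017]
```

Call:
drive_tool(
  travel=[
    [0, 0, -0.08],
    [0, 0, -0.16],
    [0.02, -0.02, -0.24],
    [0.06, -0.06, -0.3],
    [0.9, -0.94, -0.3],
    [0.9, -0.94, -0.3],
    [0.9, -0.94, -0.3],
    [0.9, -0.94, -0.3],
    [0.9, -0.94, -0.3],
    [0.9, -0.94, -0.3],
    [0.9, -0.94, -0.3],
    [0.9, -0.94, -0.3],
    [0.9, -0.94, -0.3],
    [0.9, -0.94, -0.3],
    [0.9, -0.94, -0.3],
    [0.9, -0.94, -0.3],
    [0.9, -0.94, -0.3],
    [0.9, -0.94, -0.3],
    [0.9, -0.94, -0.3],
    [0.9, -0.94, -0.3],
  ],
  rotation=[
    [0, 0, 0],
    [0, 0, 0],
    [0, 0, 0],
    [0, 0, 0],
    [0, 0, 0],
    [0, 0, 0],
    [0, 0, 0],
    [0, 0, 0],
    [0, 0, 0],
    [0, 0, 0],
    [0, 0, 0],
    [0, 0, 0],
    [0, 0, 0],
    [0, 0, 0],
    [0, 0, 0],
    [0, 0, 0],
    [0, 0, 0],
    [0, 0, 0],
    [0, 0, 0],
    [0, 0, 0],
  ],
  fingers=[0, 0, 0, 0, 0, 0, 0, 0, 0, 0, 0, 0, 0, 0, 0, 0, 0, 0, 0, 0],
)

```text
t: 2.87
position: [0.4807, -0.0675, 0.3311]
tcp_rot: [[0.972, 0.237, 0.0], [0.237, -0.972, 0.002], [0.001, -0.001, -1.0]]
ft_force: [0.6, 0.0, -0.5]
width: 0.998
grip_force: 0.0
```

Call:
drive_tool(
  travel=[
    [0.204, -0.214, 0],
    [0.204, -0.214, 0],
    [0.204, -0.214, 0],
    [0.204, -0.214, 0],
    [0.204, -0.214, 0.04],
  ],
  rotation=[
    [0, 0, 0],
    [0, 0, 0],
    [0, 0, 0],
    [0, 0, 0],
    [0, 0, 0],
  ],
  fingers=[0, 0, 0, 0, 0],
)

```text
t: 3.28
position: [0.557, 0.0592, 0.315]
tcp_rot: [[0.972, 0.234, 0.007], [0.234, -0.972, 0.001], [0.007, 0.001, -1.0]]
ft_force: [0.1, -1.4, -0.1]
width: 1.0
grip_force: 0.0
```

```bash
python3 - <<'E'
from h import *
s=arm.sense();print(s["position"],s["q"])
s=arm.snapshot("side");cv2.imwrite("pics/s1.png",cv2.resize(s["image"][120:330,160:440],None,fx=2.5,fy=2.5)[:,:,::-1])
E
```

```text
[0.55698508 0.05920802 0.31502892] [ 9.46092787e-03 -1.29922327e-01  1.68246291e+00  1.03165170e-03
  1.58180274e+00  1.34360806e+00]
```

View pics/s1.png

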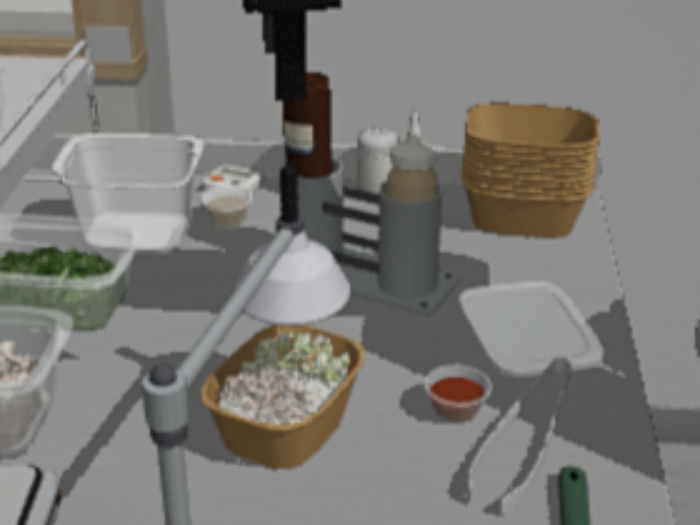

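The gripper fingers hang straight above the black grip (crop 289,190), with clearance. Next I descend and pinch.

Call:
drive_tool(
  travel=[
    [0, 0, 0.06],
    [0, 0, 0.12],
    [0, 0, 0.165],
    [0, 0, 0.165],
    [0, 0, 0.165],
    [0, 0, 0.165],
    [0, 0, 0.165],
    [0, 0, 0.165],
    [0, 0, 0.165],
    [0, 0, 0.165],
    [0, 0, 0.165],
    [0, 0, 0.165],
  ],
  rotation=[
    [0, 0, 0],
    [0, 0, 0],
    [0, 0, 0],
    [0, 0, 0],
    [0, 0, 0],
    [0, 0, 0],
    [0, 0, 0],
    [0, 0, 0],
    [0, 0, 0],
    [0, 0, 0],
    [0, 0, 0],
    [0, 0, 0],
  ],
  fingers=[0, 0, 0, 0.9, 0.9, 0.9, 0.9, 0.9, 0.9, 0.9, 0.9, 0.9],
  grip_force=10,
)

```text
t: 4.33
position: [0.554, 0.0564, 0.2289]
tcp_rot: [[0.973, 0.231, 0.0], [0.231, -0.973, -0.0], [0.0, 0.0, -1.0]]
ft_force: [0.5, 0.0, 0.2]
width: 0.426
grip_force: 0.0
```

```bash
python3 - <<'E'
from h import *
s=arm.sense();R=s["tcp_rot"];print(s["position"],s["width"],s["grip_force"],s["ft_force"])
H=np.array([.606,.302]);r=s["position"][:2]-H;print(np.linalg.norm(r),np.arctan2(-r[0],-r[1]))
for a in np.arange(.08,1.21,.08):
    c,n=np.cos(-a),np.sin(-a);d=H+np.array([[c,-n],[n,c]])@r-s["position"][:2]
    print([round(float(x),3) for x in (R.T@[*d,0])[:2]/.5],end=",")
E
```

```text
[0.55397092 0.05636037 0.22894398] 0.4264983471353097 0.0 [0.46992282 0.00306519 0.17931513]
0.2510893368522364 0.2087256928438346
[-0.036, -0.019],[-0.07, -0.04],[-0.102, -0.064],[-0.132, -0.091],[-0.16, -0.119],[-0.185, -0.15],[-0.208, -0.183],[-0.229, -0.218],[-0.246, -0.254],[-0.261, -0.292],[-0.272, -0.33],[-0.28, -0.369],[-0.286, -0.409],[-0.288, -0.449],[-0.286, -0.49],
```

Call:
drive_tool(
  travel=[
    [0, 0, 0],
    [0, 0, 0],
    [0, 0, 0],
    [0, 0, 0],
    [0, 0, 0],
    [0, 0, 0],
    [0, 0, 0],
    [0, 0, 0],
  ],
  rotation=[
    [0, 0, 0],
    [0, 0, 0],
    [0, 0, 0],
    [0, 0, 0],
    [0, 0, 0],
    [0, 0, 0],
    [0, 0, 0],
    [0, 0, 0],
  ],
  fingers=[1, 1, 1, 1, 1, 1, 1, 1],
)

```text
t: 5.0
position: [0.5539, 0.0563, 0.2286]
tcp_rot: [[0.973, 0.231, -0.0], [0.231, -0.973, -0.0], [-0.0, 0.0, -1.0]]
ft_force: [0.3, -0.5, -0.2]
width: 0.131
grip_force: 8.3
```

Gripped (about 12–15 mm). Swing along the arc.

Call:
drive_tool(
  travel=[
    [-0.018, -0.009, 0],
    [-0.036, -0.019, 0],
    [-0.07, -0.04, 0],
    [-0.102, -0.064, 0],
    [-0.132, -0.091, 0],
    [-0.16, -0.119, 0],
    [-0.185, -0.15, 0],
    [-0.208, -0.183, 0],
    [-0.229, -0.218, 0],
    [-0.246, -0.254, 0],
    [-0.261, -0.292, 0],
    [-0.272, -0.33, 0],
    [-0.28, -0.369, 0],
    [-0.286, -0.409, 0],
    [-0.288, -0.449, 0],
    [-0.286, -0.49, 0],
    [-0.286, -0.49, 0],
    [-0.286, -0.49, 0],
    [-0.286, -0.49, 0],
  ],
  rotation=[
    [0, 0, 0],
    [0, 0, 0],
    [0, 0, 0],
    [0, 0, 0],
    [0, 0, 0],
    [0, 0, 0],
    [0, 0, 0],
    [0, 0, 0],
    [0, 0, 0],
    [0, 0, 0],
    [0, 0, 0],
    [0, 0, 0],
    [0, 0, 0],
    [0, 0, 0],
    [0, 0, 0],
    [0, 0, 0],
    [0, 0, 0],
    [0, 0, 0],
    [0, 0, 0],
  ],
  fingers=[1, 1, 1, 1, 1, 1, 1, 1, 1, 1, 1, 1, 1, 1, 1, 1, 1, 1, 1],
)

```text
t: 6.58
position: [0.3571, 0.2627, 0.2308]
tcp_rot: [[0.973, 0.232, 0.001], [0.232, -0.973, 0.002], [0.001, -0.002, -1.0]]
ft_force: [-3.3, 0.3, 5.6]
width: 0.096
grip_force: 10.2
```

```bash
python3 - <<'E'
from h import *
s=arm.sense();print(s["position"],s["q"],s["width"],s["ft_force"])
for c in ("top","side"):
    s=arm.snapshot(c);P=cloud(s);cv2.imwrite(f"pics/{c}2.png",s["image"][:,:,::-1])
    for r in arm.trace(c,"meal_box")[:2]:
        m=r["region"]&(s["depth"]>0);Q=P[m];Q=Q[(Q[:,2]>.05)&(Q[:,2]<.1)]
        print(c,r["confidence"],r["bbox"],len(Q),Q.mean(0),np.percentile(Q[:,2],[50,95]),cv2.minAreaRect(Q[:,:2].astype(np.float32)))
    for r in arm.trace(c,"lamp_head")[:1]:
        Q=P[r["region"]&(s["depth"]>0)];Q=Q[(Q[:,2]>.14)&(Q[:,2]<.195)&(np.hypot(Q[:,0]-.35,Q[:,1]-.23)<.12)];print("shade",Q.min(0),Q.max(0))
E
```

```text
[0.35707226 0.26274772 0.23082243] [ 5.11891958e-01 -3.82794038e-01  2.02571308e+00  1.73926524e-03
  1.49704446e+00  1.84808988e+00] 0.09641002592006642 [-3.26526803  0.34857151  5.62963512]
top 0.74 [231.1, 180.7, 294.5, 233.2] 1598 [0.56366386 0.06033592 0.06099729] [0.06091635 0.07170987] ((0.5621832609176636, 0.059978023171424866), (0.15566125512123108, 0.11695638298988342), 68.293701171875)
top 0.23 [155.7, 146.0, 200.9, 277.3] 56 [0.60075473 0.29383083 0.07452396] [0.07350926 0.09627793] ((0.6017654538154602, 0.29480496048927307), (0.010534416884183884, 0.017750153318047523), 33.000030517578125)
shade [0.31722692 0.20820584 0.14466401] [0.40623129 0.27238136 0.19380882]<stdin>:7: RuntimeWarning: Mean of empty slice.
  ret = um.true_divide(
Traceback (most recent call last):
IndexError: index -1 is out of bounds for axis 0 with size 0
```

View pics/side2.png

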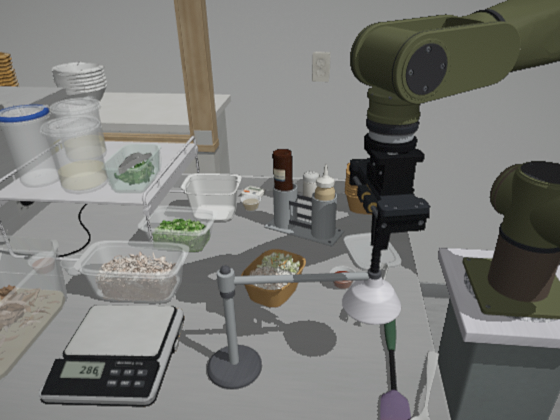

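The side picture shows the lamp head swung out to (372,298), well off the box at (275,276), with the gripper still on the grip. Release, rise and head for the brown bottle.

Call:
drive_tool(
  travel=[
    [0, 0, 0],
    [0, 0, 0],
    [0, 0, 0],
    [0, 0, 0],
    [0, 0, 0],
    [0, 0, -0.06],
    [0, 0, -0.13],
    [0, 0, -0.2],
    [0, 0, -0.24],
    [0.16, 0.9, -0.24],
    [0.16, 0.9, -0.24],
    [0.16, 0.9, -0.24],
    [0.16, 0.9, -0.24],
    [0.16, 0.9, -0.24],
    [0.16, 0.9, -0.24],
    [0.16, 0.9, -0.24],
    [0.16, 0.9, -0.24],
    [0.16, 0.9, -0.24],
    [0.16, 0.9, -0.24],
    [0.16, 0.9, -0.24],
  ],
  rotation=[
    [0, 0, 0],
    [0, 0, 0],
    [0, 0, 0],
    [0, 0, 0],
    [0, 0, 0],
    [0, 0, 0],
    [0, 0, 0],
    [0, 0, 0],
    [0, 0, 0],
    [0, 0, 0],
    [0, 0, 0],
    [0, 0, 0],
    [0, 0, 0],
    [0, 0, 0],
    [0, 0, 0],
    [0, 0, 0],
    [0, 0, 0],
    [0, 0, 0],
    [0, 0, 0],
    [0, 0, 0],
  ],
  fingers=[0, 0, 0, 0, 0, 0, 0, 0, 0, 0, 0, 0, 0, 0, 0, 0, 0, 0, 0, 0],
)

```text
t: 8.5
position: [0.5402, -0.16, 0.3483]
tcp_rot: [[0.973, 0.23, -0.001], [0.23, -0.973, 0.0], [-0.0, -0.0, -1.0]]
ft_force: [0.6, 0.9, 0.4]
width: 0.997
grip_force: 0.0
```

```bash
python3 - <<'E'
from h import *
st=arm.sense();print(st["position"],st["q"],st["width"])
for c in ("side","top"):
    s=arm.snapshot(c);P=cloud(s);cv2.imwrite(f"pics/{c}3.png",s["image"][:,:,::-1])
    Z=P[(s["depth"]>0)&(P[...,2]>.213)&(P[...,2]<.245)&(np.hypot(P[...,0]-.573,P[...,1]+.235)<.045)]
    if len(Z): print(c,"bottom",len(Z),Z.min(0).round(4),Z.max(0).round(4),Z[Z[:,2]>.224].mean(0).round(4))
    G=P[(s["depth"]>0)&(P[...,2]>.228)&(P[...,2]<.275)&(np.hypot(P[...,0]-.357,P[...,1]-.263)<.05)]
    if len(G): print(c,"grip",G.mean(0).round(3))
E
```

```text
[ 0.54018595 -0.16001391  0.34828624] [-3.83332412e-01 -1.18627680e-01  1.61804765e+00  1.10783606e-04
  1.64276527e+00  9.55554580e-01] 0.9968227597467124
side bottom 200 [ 0.5494 -0.2579  0.2131] [ 0.6025 -0.2049  0.2286] [ 0.5748 -0.2334  0.2254]
side grip [0.36  0.268 0.248]
top bottom 6 [ 0.5495 -0.2485  0.2138] [ 0.5525 -0.2396  0.2237] [nan nan nan]
top grip [0.358 0.257 0.254]<stdin>:6: RuntimeWarning: Mean of empty slice.
  ret = um.true_divide(
```

View pics/top3.png

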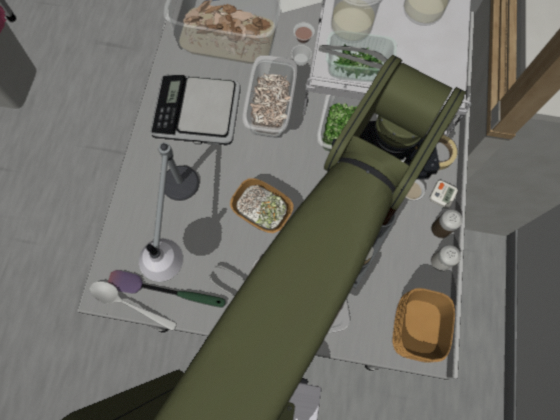

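The top picture shows the lamp head at (155,258), well clear of the box at (262,205), and the cup area is hidden by the arm. Next is the descent onto the bottle and the grip.

Call:
drive_tool(
  travel=[
    [0.033, 0.08, 0],
    [0.033, 0.16, 0],
    [0.033, 0.16, 0.03],
    [0.033, 0.16, 0.1],
    [0.033, 0.16, 0.16],
    [0.033, 0.16, 0.22],
    [0.033, 0.16, 0.28],
    [0.033, 0.16, 0.33],
    [0.033, 0.16, 0.33],
    [0.033, 0.16, 0.33],
    [0.033, 0.16, 0.33],
    [0.033, 0.16, 0.33],
    [0.033, 0.16, 0.33],
    [0.033, 0.16, 0.33],
    [0.033, 0.16, 0.33],
    [0.033, 0.16, 0.33],
    [0.033, 0.16, 0.33],
    [0.033, 0.16, 0.33],
  ],
  rotation=[
    [0, 0, 0],
    [0, 0, 0],
    [0, 0, 0],
    [0, 0, 0],
    [0, 0, 0],
    [0, 0, 0],
    [0, 0, 0],
    [0, 0, 0],
    [0, 0, 0],
    [0, 0, 0],
    [0, 0, 0],
    [0, 0, 0],
    [0, 0, 0],
    [0, 0, 0],
    [0, 0, 0],
    [0, 0, 0],
    [0, 0, 0],
    [0, 0, 0],
  ],
  fingers=[0, 0, 0, 0, 0, 0, 0, 0, 0.8, 0.8, 0.8, 0.8, 0.8, 0.8, 0.8, 0.8, 0.8, 0.8],
  grip_force=45,
)

```text
t: 10.1
position: [0.5749, -0.2327, 0.1851]
tcp_rot: [[0.973, 0.231, 0.002], [0.231, -0.973, -0.002], [0.001, 0.003, -1.0]]
ft_force: [-0.5, -3.1, 4.7]
width: 0.538
grip_force: 45.1
```

Call:
drive_tool(
  travel=[
    [0, 0, -0.02],
    [0, 0, -0.05],
    [0, 0, -0.09],
    [0, 0, -0.13],
    [0, 0, -0.17],
    [0, 0, -0.21],
    [0, 0, -0.25],
    [0, 0, -0.29],
    [0, 0, -0.33],
    [0, 0, -0.37],
    [0, 0, -0.41],
    [0, 0, -0.44],
    [0, 0, -0.44],
    [0, 0, -0.44],
  ],
  rotation=[
    [0, 0, 0],
    [0, 0, 0],
    [0, 0, 0],
    [0, 0, 0],
    [0, 0, 0],
    [0, 0, 0],
    [0, 0, 0],
    [0, 0, 0],
    [0, 0, 0],
    [0, 0, 0],
    [0, 0, 0],
    [0, 0, 0],
    [0, 0, 0],
    [0, 0, 0],
  ],
  fingers=[0.8, 0.8, 0.8, 0.8, 0.8, 0.8, 0.8, 0.8, 0.8, 0.8, 0.8, 0.8, 0.8, 0.8],
)

```text
t: 11.27
position: [0.5746, -0.231, 0.4047]
tcp_rot: [[0.973, 0.231, 0.001], [0.231, -0.973, 0.001], [0.001, -0.0, -1.0]]
ft_force: [-0.2, 0.1, -3.8]
width: 0.542
grip_force: 45.0
```

```bash
python3 - <<'E'
from h import *
st=arm.sense();R=st["tcp_rot"];p=st["position"];print(p,st["q"],st["width"],st["ft_force"],st["moment"])
s=arm.snapshot("side");cv2.imwrite("pics/side4.png",s["image"][:,:,::-1]);P=cloud(s)
Q=P[(s["depth"]>0)&(P[...,2]>.2)&(P[...,2]<p[2]-.02)&(np.hypot(P[...,0]-.575,P[...,1]+.233)<.06)]
for a in np.arange(.2,.4,.02):
    q=Q[(Q[:,2]>a)&(Q[:,2]<a+.02)]
    if len(q)>5: print(a.round(2),len(q),q.min(0).round(3),q.max(0).round(3))
print("world +x 45deg in tool share",R.T@[.125,0,0])
E
```

```text
[ 0.57461332 -0.23102556  0.40473417] [-4.69609651e-01  1.00830573e-02  1.40250516e+00  1.30185363e-03
  1.72816952e+00  8.67887394e-01] 0.5416124009567337 [-0.1707955   0.06120166 -3.81084389] [ 0.02997493 -0.02419643 -0.02464045]
0.22 15 [ 0.567 -0.238  0.226] [ 0.574 -0.228  0.24 ]
0.24 30 [ 0.564 -0.238  0.242] [ 0.578 -0.225  0.259]
0.26 82 [ 0.548 -0.23   0.261] [ 0.592 -0.207  0.28 ]
0.28 121 [ 0.548 -0.239  0.28 ] [ 0.594 -0.207  0.3  ]
0.3 159 [ 0.545 -0.234  0.3  ] [ 0.597 -0.203  0.32 ]
0.32 162 [ 0.546 -0.237  0.32 ] [ 0.596 -0.203  0.34 ]
0.34 161 [ 0.547 -0.227  0.34 ] [ 0.598 -0.2    0.36 ]
0.36 161 [ 0.547 -0.23   0.36 ] [ 0.597 -0.201  0.38 ]
0.38 40 [ 0.547 -0.231  0.38 ] [ 0.596 -0.2    0.384]
world +x 45deg in tool share [0.12160758 0.0289235  0.00016578]
```

View pics/side4.png

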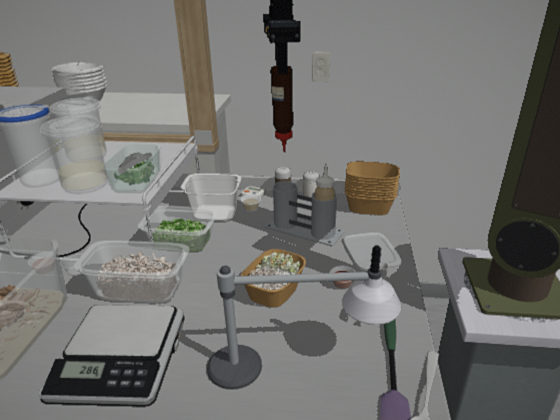

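The side picture shows the bottle hanging upright from the gripper, nose at (284,150), clear of the rack. The other bottle is still in its sleeve at (324,205). Next: tilt and shift left at height.

Call:
drive_tool(
  travel=[
    [0.007, -0.042, 0],
    [0.014, -0.084, 0],
    [0.02, -0.126, 0],
    [0.027, -0.168, 0],
    [0.034, -0.21, 0],
    [0.041, -0.252, 0],
    [0.047, -0.293, 0],
    [0.054, -0.335, 0],
    [0.054, -0.335, 0],
    [0.054, -0.335, 0],
    [0.054, -0.335, 0],
    [0.054, -0.335, 0],
  ],
  rotation=[
    [0.0152, 0.0036, 0],
    [0.0304, 0.0072, 0],
    [0.0456, 0.0108, 0],
    [0.0608, 0.0145, 0],
    [0.076, 0.0181, 0],
    [0.0912, 0.0217, 0],
    [0.1064, 0.0253, 0],
    [0.1216, 0.0289, 0],
    [0.1216, 0.0289, 0],
    [0.1216, 0.0289, 0],
    [0.1216, 0.0289, 0],
    [0.1216, 0.0289, 0],
  ],
  fingers=[0.8, 0.8, 0.8, 0.8, 0.8, 0.8, 0.8, 0.8, 0.8, 0.8, 0.8, 0.8],
)

```text
t: 12.32
position: [0.5623, -0.0629, 0.4045]
tcp_rot: [[0.973, 0.232, 0.001], [0.164, -0.69, 0.705], [0.164, -0.686, -0.709]]
ft_force: [0.2, 0.9, -2.8]
width: 0.541
grip_force: 45.0
```

```bash
cat > m.py <<'E'
from h import *
st=arm.sense();R=st["tcp_rot"];p=st["position"];print(p.round(4),R.round(3),st["q"].round(3),st["width"],st["joint_vel"].round(3))
print("nose pred",(p+.177*R[:,2]).round(4))
for c in ("side","top"):
    s=arm.snapshot(c);P=cloud(s);cv2.imwrite(f"pics/{c}_{st['t']:.1f}.png",s["image"][:,:,::-1])
    Q=P[s["depth"]>0];d=(Q-p)@R;r=np.hypot(d[:,0],d[:,1]);k=(d[:,2]>.01)&(r<.06)&(d[:,2]<.21)&(Q[:,2]>.1);d=d[k]
    if len(d):
        print(c,"tool z max",np.sort(d[:,2])[-3:].round(3))
        for a in (.02,.06,.10,.13,.15,.16):
            e=d[(d[:,2]>a)&(d[:,2]<a+.02)]
            if len(e)>3: print(a,len(e),e[:,:2].min(0).round(3),e[:,:2].max(0).round(3))
    for r in arm.trace(c,"meal_box")[:1]:
        B=P[r["region"]&(s["depth"]>0)];B=B[(B[:,2]>.045)&(B[:,2]<.1)&(np.hypot(B[:,0]-.56,B[:,1]-.06)<.12)]
        print(c,"box",cv2.minAreaRect(B[:,:2].astype(np.float32)),np.percentile(B[:,2],98))
T=np.array([.562,.063,.12])-.177*R[:,2];print("shift share",(R.T@(T-p)/.5).round(3), "world",(T-p).round(3))
E
python3 m.py; ls pics
```

```text
[ 0.5623 -0.0629  0.4045] [[ 0.973  0.232  0.001]
 [ 0.164 -0.69   0.705]
 [ 0.164 -0.686 -0.709]] [-0.565  0.04   1.527  0.7    1.96   0.918] 0.5407759498744658 [ 0.    -0.004 -0.009  0.006  0.005  0.001]
nose pred [0.5626 0.0619 0.279 ]
side tool z max [0.178 0.179 0.179]
0.02 234 [-0.029 -0.03 ] [0.025 0.005]
0.06 224 [-0.03  -0.026] [0.022 0.002]
0.1 248 [-0.031 -0.025] [0.021 0.005]
0.13 220 [-0.031 -0.021] [0.018 0.017]
0.15 49 [-0.013 -0.003] [-0.001  0.006]
0.16 43 [-0.013 -0.002] [-0.003  0.008]
side box ((0.562637209892273, 0.06524523347616196), (0.1590481698513031, 0.1167425662279129), 65.3761978149414) 0.07174008557144093
top tool z max [0.171 0.172 0.173]
0.02 193 [-0.03  -0.025] [0.02  0.009]
0.06 200 [-0.031 -0.025] [0.02 0.01]
0.1 122 [-0.03  -0.022] [0.015 0.015]
0.13 10 [-0.03  -0.018] [0.001 0.002]
0.15 20 [-0.013 -0.001] [-0.004  0.007]
0.16 12 [-0.011  0.001] [-0.005  0.006]
top box ((0.562240481376648, 0.059902019798755646), (0.15580113232135773, 0.11650446802377701), 66.63935852050781) 0.07422603209775785
shift share [-0.053  0.216  0.227] world [-0.001  0.001 -0.159]
s1.png
side0.png
side2.png
side3.png
side4.png
side_12.3.png
top0.png
top2.png
top3.png
top_12.3.png
```

Call:
drive_tool(
  travel=[
    [-0.005, 0.03, 0.032],
    [-0.01, 0.06, 0.064],
    [-0.017, 0.092, 0.097],
    [-0.023, 0.125, 0.13],
    [-0.029, 0.158, 0.165],
    [-0.034, 0.188, 0.198],
    [-0.039, 0.213, 0.225],
    [-0.039, 0.213, 0.225],
    [-0.039, 0.213, 0.225],
    [-0.039, 0.213, 0.225],
    [-0.039, 0.213, 0.225],
    [-0.039, 0.213, 0.225],
  ],
  rotation=[
    [0, 0, 0],
    [0, 0, 0],
    [0, 0, 0],
    [0, 0, 0],
    [0, 0, 0],
    [0, 0, 0],
    [0, 0, 0],
    [0, 0, 0],
    [0, 0, 0],
    [0, 0, 0],
    [0, 0, 0],
    [0, 0, 0],
  ],
  fingers=[0.8, 0.8, 0.8, 0.8, 0.8, 0.8, 0.8, 0.8, 0.8, 0.8, 0.8, 0.8],
)

```text
t: 13.52
position: [0.5685, -0.0599, 0.2497]
tcp_rot: [[0.972, 0.233, 0.003], [0.163, -0.689, 0.706], [0.166, -0.686, -0.708]]
ft_force: [-0.3, 0.2, -3.2]
width: 0.539
grip_force: 45.0
```

```bash
python3 m.py; ls pics; cp pics/side_13*.png pics/sideF.png
```

```text
[ 0.5685 -0.0599  0.2497] [[ 0.972  0.233  0.003]
 [ 0.163 -0.689  0.706]
 [ 0.166 -0.686 -0.708]] [-0.556  0.114  1.706  0.658  1.756  0.758] 0.5390618703858661 [ 0.     0.002  0.011 -0.004 -0.003 -0.001]
nose pred [0.5689 0.065  0.1243]
side tool z max [0.177 0.179 0.179]
0.02 203 [-0.029 -0.027] [ 0.024 -0.   ]
0.06 196 [-0.028 -0.027] [0.022 0.006]
0.1 210 [-0.031 -0.026] [0.022 0.005]
0.13 162 [-0.029 -0.021] [0.017 0.012]
0.15 42 [-0.013 -0.005] [-0.001  0.006]
0.16 33 [-0.011 -0.003] [-0.003  0.007]
side box ((0.5628972053527832, 0.06521519273519516), (0.15793824195861816, 0.11748411506414413), 67.25709533691406) 0.07226603396748103
top tool z max [0.169 0.173 0.175]
0.02 137 [-0.031 -0.025] [0.021 0.005]
0.06 144 [-0.033 -0.024] [0.02  0.007]
0.1 90 [-0.031 -0.021] [0.013 0.012]
0.13 9 [-0.031 -0.018] [0.008 0.006]
0.15 18 [-0.013  0.   ] [-0.006  0.005]
0.16 11 [-0.013  0.002] [-0.006  0.006]
shift share [-0.016  0.005  0.003] world [-0.007 -0.002 -0.004]
s1.png
side0.png
side2.png
side3.png
side4.png
side_12.3.png
side_13.5.png
top0.png
top2.png
top3.png
top_12.3.png
top_13.5.png
```

View pics/sideF.png

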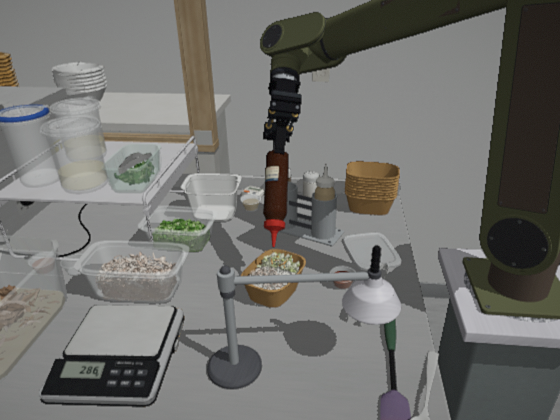

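The side picture shows the tilted bottle with its nose (274,247) just above the middle of the box (275,275). The lamp is clear at (372,295), and the other bottle and the cup are in place.

```bash
python3 -c "
from workcell import arm
print(arm.sign_off())"
```

```text
the job is handed in; nothing more can be done
None
```

The job is handed in, with no verdict returned: the lamp is swung about 1.2 rad clear of the box, and the bottle is held still at about 45° with its nose roughly 4 cm above the middle of the meal box.

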